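Stroke the spice box lids shut

ROBOT

A 7-joint arm with a two-finger parallel gripper is mounted at the origin on the work surface. World frame = base frame: x ahead of the robot, y to its left, z up, the work surface at z = 0. Lengths are in m, angles in rad, forces in N, time in s.
With the tool pointing down it reaches from about 0.425 to 0.925 m from the base axis. Payload 6.8 kg.
Tool frame: the origin (TCP) lies at the very end of the fingers, on their centre line; the grasp point (between the pads) lies 19 mm behind it; z points along the fingers, y is the line along which they close (so a half turn about z gives the same grasp; the last joint's range is limited). The gripper opens to 85 mm and grips with 20 to 120 N. Pads are 22 mm wide; open, the fingers measure 114 mm over their backs; the gripper's body (76 mm by 85 mm) begins 54 mm behind the grasp point. The pads swing forward as they close: fully open they stand 13 mm farther back than shut.
Start: joints at [1.112, 0.477, 0.022, 1.555, -0.011, 1.109, -0.083], TCP at [0.232, -0.634, 0.231] pointing down, gripper open.
Joint ranges: [-2.96, 2.96], [-0.34, 2.1], [-1.41, 1.46], [0.24, 2.44], [-1.37, 4.51], [0.17, 1.92], [-2.96, 2.96]. Speed limits (rad/s): [2.39, 2.39, 3.14, 3.14, 3.14, 3.14, 3.14].

INTERFACE

Orientations are given as a unit quaternion [w, x, y, z].
In Python, from station import telemetry, viewer, job, search_frame, cut_out gives the robot as it stands. The module is installed in compiled form; this text tells all that it offers.
- The arm moves only by the shell command python3 -m crank 'ROWS' [FORCE]. ROWS is JSON, a list of rows, each an object with "delta_rot": the turn, a rotation vector about the tool's x, y, z in degrees, a list of three; "xyz": the shift along the tool's x, y, z in m, a list of three; "fingers": the gripper command: -1 is fully open, 1 is shut, values between are in proportion. In form: [{"delta_rot": [ax, ay, az], "xyz": [dx, dy, dz], "fingers": fingers}, ...]. A call has 1 to 10 rows; each row is the pose to reach, as a shift and turn from the pose commanded when the call began, along the tool's axes at that moment; what a row does not reach only later rows make up. A row lasts 1/10 s, in which the tool goes at most 50 mm and 8.59 degrees, less where a joint would pass 70% of its speed; a pose out of reach is approached as far as the arm can. A call with a gripper value outside its range is refused whole. The fingers move at their own pace and stop on an object; FORCE is the grip in N (left out, the last holds). Time passes only in rows, so rows that repeat a pose let the fingers close. It gives the time, the measured TCP pose, the force, the opening and the grip force at its end, in the units of the state.
- telemetry.get_obs(): the state, without advancing time (a new reading comes with each control period).
- viewer.read_camera(name): name is "scene" or "top" or "wrist"; returns a dict with "img" (480x640x3 uint8, red, green, blue), "fx", "fy", "cx", "cy" (pixels), "origin" and "rotation" of the camera in the world. Camera axes: x right, y up, looking along -z (the intrinsics and any distortion apply to the point x, -y, -z); pixel columns grow to the right and rows downward; lengths in m; the calibration is good to about 2 mm. The wrist camera is an equidistant fisheye: a pixel r from the principal point sees the ray r / f radians off the axis. A picture is of the moment at which its call begins. There is no depth.
- job.hand_in(): hands the job in; it is judged then, once.
Trained networks look in the newest picture that a camera, given by its name, has taken for a name from the list of things; names that differ only in an ending like _2 or _b are one class to them, and where a whole thing is asked for, a point or a joint stands for the part that bears it (a point fixed in the world has none). Each returns a list of dicts, best first, with "score" (0 to 1); they miss things now and then, are a little off and sometimes report something else, mostly with a low value. They report only what shows in the picture. A call takes as long as a camera call.
- search_frame(camera, thing): "pixel" ([column, row] in pixels, amid what is visible of it).
- cut_out(camera, thing): "pixels" (480x640 bool, what is visible of it) and "pixel" ([column, row] in pixels, amid what is visible of it).
The state is a dict: "t": time; "q": joint angles; "joint_vel": joint speeds; "joint_torque": joint torques, N m; "eef_pos": TCP position; "tool_rot": TCP orientation; "contact_force": force on the tool from outside, world axes, zero at the start; "torque": the same for the moment, N m; "gripper_width": opening from 0.0 (shut) to 1.0 (fully open); "grasp_force": force on a finger pad.
Only numpy, scipy, OpenCV 4.12 (cv2) and the standard library are available. Lean on these libraries where they do the work, as an engineer would, in place of code of your own. Each camera call takes 0.05 s, during which the arm holds its last target. There are 200 camera calls.

TASK

All five lids of the wooden spice box stand ajar: with your fingertips, stroke gently along the row in one go, starting at the end with the red spot, so that each lid is pressed flat shut in turn. Keep the fingertips on or close over the row, without lifting them away, until the last lid is shut. Do not lift the box or shove it along, and leave the jars and other kitchen things around it where they are.

Things in the scene. Friction and masses are not known exactly. Their poses are not given: they have to be found in the camera images.
- spice_box: Wooden spice box, loose, 0.85 kg, turned any way. Dark case 72 (x) x 262 (y) x 34 mm; in it a tray 60 x 250 mm on springy foam (gives 2 mm at 5 N, stops at 8 mm, 15 N). Origin: centre of underside, z up. Tray top from -y to +y: fixed pad 28 mm long with red spot, five lids at 42 mm pitch (y -97 to 113 mm), fixed strip 12 mm. Pads and shut lids: z 50 mm.
- red_spot (a point): Red spot, 18 mm across, at the middle of the start pad's top: box frame x 0, y -111 mm, z 50 mm. The stroke begins at this end.
- lid1 (a joint): Lid 1 from the red spot: hinge angle (rad), 0 = shut flush (hard stop), grows as it opens; starts 0.16 to 0.30. Pale plate 60 x 40.5 x 4 mm, coloured patch; hinge across the box at its edge nearest the red spot (box y -96.5, z 46 mm), so it slopes up away from the spot. Stiff hinge (0.035 N m, 1 N at the free edge), no spring: stays where left.
- lid2 (a joint): Lid 2 from the red spot: hinge angle (rad), 0 = shut flush (hard stop), grows as it opens; starts 0.16 to 0.30. Pale plate 60 x 40.5 x 4 mm, coloured patch; hinge across the box at its edge nearest the red spot (box y -54.5, z 46 mm), so it slopes up away from the spot. Stiff hinge (0.035 N m, 1 N at the free edge), no spring: stays where left.
- lid3 (a joint): Lid 3 from the red spot: hinge angle (rad), 0 = shut flush (hard stop), grows as it opens; starts 0.16 to 0.30. Pale plate 60 x 40.5 x 4 mm, coloured patch; hinge across the box at its edge nearest the red spot (box y -12.5, z 46 mm), so it slopes up away from the spot. Stiff hinge (0.035 N m, 1 N at the free edge), no spring: stays where left.
- lid4 (a joint): Lid 4 from the red spot: hinge angle (rad), 0 = shut flush (hard stop), grows as it opens; starts 0.16 to 0.30. Pale plate 60 x 40.5 x 4 mm, coloured patch; hinge across the box at its edge nearest the red spot (box y 29.5, z 46 mm), so it slopes up away from the spot. Stiff hinge (0.035 N m, 1 N at the free edge), no spring: stays where left.
- lid5 (a joint): Lid 5 from the red spot: hinge angle (rad), 0 = shut flush (hard stop), grows as it opens; starts 0.16 to 0.30. Pale plate 60 x 40.5 x 4 mm, coloured patch; hinge across the box at its edge nearest the red spot (box y 71.5, z 46 mm), so it slopes up away from the spot. Stiff hinge (0.035 N m, 1 N at the free edge), no spring: stays where left.
- lid1_edge (a point): Middle of the upper free edge of lid 1, the edge that stands up; it moves with the lid. When shut it is at z = 50 mm in the box frame.
- lid2_edge (a point): Middle of the upper free edge of lid 2, the edge that stands up; it moves with the lid. When shut it is at z = 50 mm in the box frame.
- lid3_edge (a point): Middle of the upper free edge of lid 3, the edge that stands up; it moves with the lid. When shut it is at z = 50 mm in the box frame.
- lid4_edge (a point): Middle of the upper free edge of lid 4, the edge that stands up; it moves with the lid. When shut it is at z = 50 mm in the box frame.
- lid5_edge (a point): Middle of the upper free edge of lid 5, the edge that stands up; it moves with the lid. When shut it is at z = 50 mm in the box frame.
- jar1: Small closed glass jar with a white cap, 60 mm across, 85 mm tall, loose, close beside the spice box on its +x side. Origin: centre of underside. Leave alone.
- jar2: Small closed glass jar with a brass cap, 60 mm across, 85 mm tall, loose, close beside the spice box on its +x side. Origin: centre of underside. Leave alone.
- jar3: Small closed glass jar with a steel-coloured cap, 60 mm across, 85 mm tall, loose, off to the left. Origin: centre of underside. Leave alone.
- crock: Blue ceramic crock, open, with two small side handles, about 136 mm across without them, 125 mm tall, loose, off to the right. Origin: centre of underside. Leave alone.
- lid_stack: Stack of white plastic jar lids (one piece), 88 mm across, 45 mm tall, off to the left. Origin: centre of underside. Leave alone.
- spoon_rest: Wooden spoon rest, shallow tray 85 x 200 x 18 mm, to the right, near the robot. Origin: centre of underside. Leave alone.
- sealing_key: Steel lid-sealing key with black handle lying along the spice box on its -x side, about 160 mm long, 34 mm wide, 30 mm tall at most. Origin: on its underside near the middle. Leave alone.

How it is judged:
By the outcome, as a careful person would: the job done as asked, in the order asked, and still so for the second after the job is handed in, with the robot touching nothing.
It also fails if it takes over 48 s, if anything falls off the work surface, if the arm or the gripper's body presses on something with over 40 N, if the wrist force passes 120 N, or if a joint passes its speed limit or range.

## Working session

There is one attempt and no reset: what is moved stays moved. The work goes in short steps, Python scripts to look and compute and a shell command to move; the robot and the scene stay as the last step left them, time stands still between calls to the robot, and variables do not carry over. Pictures are saved under pics/ and viewed, at most 10 in all, crops included, and the job is handed in when it is done.

```bash
mkdir -p pics
cat > h.py <<'E'
import numpy as np, cv2
from scipy.spatial.transform import Rotation as R
from station import telemetry, viewer, job, search_frame, cut_out
def rot(c):
    r=np.array(c["rotation"],float)
    return r if r.shape==(3,3) else R.from_quat(np.roll(r,-1)).as_matrix()
def ray(c,p,fish=False):
    u=(p[0]-c["cx"])/c["fx"]; v=(p[1]-c["cy"])/c["fy"]
    if fish:
        r=np.hypot(u,v); s=np.sin(r)/max(r,1e-9); d=np.array([u*s,-v*s,-np.cos(r)])
    else: d=np.array([u,-v,-1.])
    return np.array(c["origin"]),rot(c)@d
def onz(c,p,z,fish=False):
    o,d=ray(c,p,fish); return o+d*(z-o[2])/d[2]
def save(c,n): cv2.imwrite("pics/"+n,c["img"][:,:,::-1])
E
python3 - <<'E'
from h import *
for n in ("top","scene"):
    c=viewer.read_camera(n); save(c,n+"1.png"); print(n,c["origin"],c["fx"],np.round(rot(c),3).tolist())
    for t,z in (("spice_box",.04),("red_spot",.05),("lid1_edge",.055),("lid5_edge",.055),("jar1",.085),("jar2",.085),("sealing_key",.02)):
        r=search_frame(n,t)
        for k in r[:2]: print(t,round(k["score"],2),np.round(k["pixel"]),np.round(onz(c,k["pixel"],z),3))
print({k:np.round(v,3) for k,v in telemetry.get_obs().items()})
E
```

```text
top [ 0.34620007 -0.00424555  1.51137914] 605.2169047534103 [[0.026, 0.992, -0.123], [-1.0, 0.025, -0.008], [-0.004, 0.123, 0.992]]
spice_box 0.73 [352. 224.] [ 0.569 -0.051  0.04 ]
spice_box 0.6 [361. 208.] [ 0.611 -0.072  0.04 ]
red_spot 0.9 [354. 221.] [ 0.576 -0.055  0.05 ]
lid1_edge 0.67 [363. 188.] [ 0.656 -0.075  0.055]
lid1_edge 0.17 [347. 240.] [ 0.528 -0.038  0.055]
lid5_edge 0.71 [338. 253.] [ 0.496 -0.017  0.055]
lid5_edge 0.38 [351. 225.] [ 0.564 -0.047  0.055]
jar1 0.98 [172. 266.] [0.452 0.374 0.085]
jar1 0.74 [321. 182.] [0.662 0.028 0.085]
jar2 0.98 [172. 266.] [0.452 0.374 0.085]
jar2 0.74 [321. 182.] [0.662 0.028 0.085]
sealing_key 0.72 [394. 231.] [ 0.558 -0.155  0.02 ]
sealing_key 0.58 [364. 191.] [ 0.657 -0.078  0.02 ]
scene [1.05882301 0.2209799  0.84691786] 458.908764426691 [[-0.368, -0.758, 0.538], [0.93, -0.293, 0.222], [-0.01, 0.582, 0.813]]
spice_box 0.55 [280. 247.] [ 0.596 -0.049  0.04 ]
red_spot 0.63 [280. 243.] [ 0.593 -0.049  0.05 ]
lid1_edge 0.64 [255. 263.] [ 0.659 -0.076  0.055]
lid1_edge 0.36 [301. 287.] [0.675 0.032 0.055]
lid5_edge 0.6 [310. 210.] [ 0.493 -0.022  0.055]
jar1 0.96 [340. 245.] [0.575 0.076 0.085]
jar1 0.77 [502. 259.] [0.492 0.38  0.085]
jar2 0.96 [340. 245.] [0.575 0.076 0.085]
jar2 0.77 [502. 259.] [0.492 0.38  0.085]
sealing_key 0.81 [241. 230.] [ 0.576 -0.153  0.02 ]
{'t': np.float64(0.8), 'q': array([ 1.112,  0.477,  0.022,  1.555, -0.011,  1.109, -0.083]), 'joint_vel': array([ 0.   , -0.   ,  0.   , -0.001,  0.   , -0.001, -0.001]), 'joint_torque': array([-1.0000e-03, -5.9626e+01,  1.6060e+00, -2.8153e+01,  1.2000e-02,
        1.0000e-03, -0.0000e+00]), 'eef_pos': array([ 0.232, -0.634,  0.231]), 'tool_rot': array([ 0.   ,  0.985,  0.174, -0.   ]), 'contact_force': array([-0.92 ,  0.224,  0.151]), 'torque': array([-0.008, -0.019,  0.014]), 'grasp_force': np.float64(0.0), 'gripper_width': np.float64(1.003)}
```

Run:
```python
import cv2
a=cv2.imread("pics/top1.png")[140:310,260:450]; b=cv2.imread("pics/scene1.png")[140:340,180:420]
cv2.imwrite("pics/t1c.png",cv2.resize(a,(665,595),interpolation=3)); cv2.imwrite("pics/s1c.png",cv2.resize(b,(720,600),interpolation=3))
```

```text
(no output)
```

View pics/t1c.png

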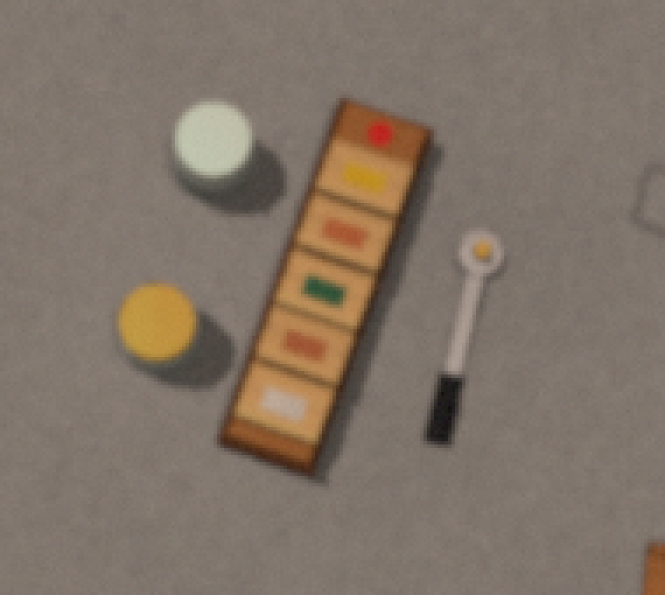

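View pics/s1c.png

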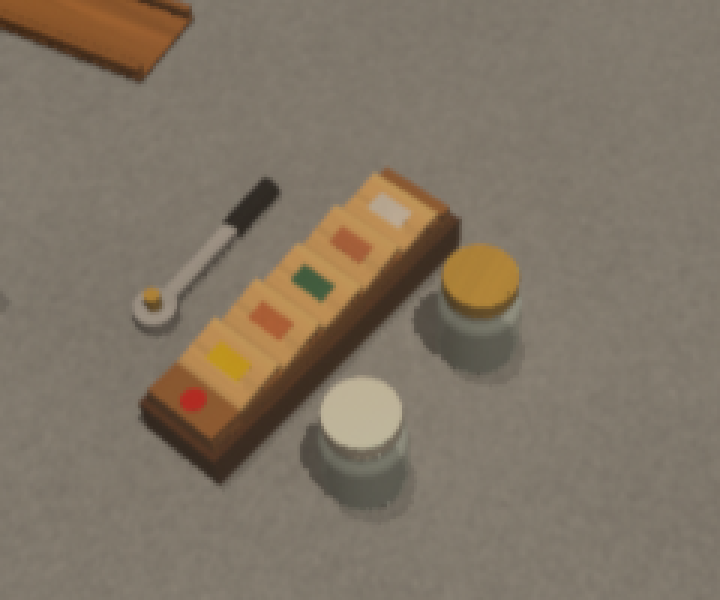

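The far end of the box carries the red spot, at top pixel ≈(369,178). The white lid is at ≈(341,255), nearest the robot. The white-cap and brass-cap jars are to the left (+y) and the key is to the right, so the stroke runs towards the robot. Next I'll fit the box pose.

Run:
```python
from h import *
cams={n:viewer.read_camera(n) for n in("top","scene")}
sp={}
for n,c in cams.items():
    h=cv2.cvtColor(c["img"],cv2.COLOR_RGB2HSV).astype(int)
    m=((h[...,0]<6)|(h[...,0]>174))&(h[...,1]>190)&(h[...,2]>120)
    k,l,s,ce=cv2.connectedComponentsWithStats(m.astype(np.uint8)); i=1+np.argmax(s[1:,4])
    print(n,s[i],ce[i],onz(c,ce[i],.05)); sp[n]=ce[i]
# triangulate
A=[];b=[]
for n,c in cams.items():
    o,d=ray(c,sp[n]); d/=np.linalg.norm(d); P=np.eye(3)-np.outer(d,d); A.append(P); b.append(P@o)
print("tri",np.linalg.lstsq(np.vstack(A),np.hstack(b),rcond=None)[0])
c=cams["top"]
hsv=cv2.cvtColor(c["img"],cv2.COLOR_RGB2HSV)
m=(hsv[...,1]>85).astype(np.uint8); m[:, :318]=0; m[:,390:]=0; m[:160]=0; m[282:]=0
k,l,s,ce=cv2.connectedComponentsWithStats(m); i=1+np.argmax(s[1:,4]); 
pts=np.argwhere(l==i)[:,::-1]
w=np.array([onz(c,p,.042)[:2] for p in pts],np.float32)
r=cv2.minAreaRect(w*1000); print(s[i],r, np.round(cv2.boxPoints(r)))
for t in("jar1","sealing_key"):
    for k in cut_out("top",t)[:3]:
        if k["score"]>.4: print(t,k["score"],np.round(onz(c,k["pixel"],.085 if t=="jar1" else .02),3))
```

```text
top [ 607  243   33   72 1559] [625.37139192 277.31237973] [ 0.45459827 -0.71103322  0.05      ]
scene [  17   79   72   45 1867] [ 51.62453133 104.18532405] [ 0.40642602 -0.80111743  0.05      ]
tri [ 0.4597648  -0.69072762  0.12121919]
[ 323  168   60  108 2947] ((576.70458984375, -52.185523986816406), (71.57719421386719, 261.5464172363281), 71.69599914550781) [[ 441.  -45.]
 [ 690. -127.]
 [ 712.  -59.]
 [ 464.   23.]]
jar1 0.91 [0.536 0.06  0.085]
jar1 0.75 [0.459 0.378 0.085]
jar1 0.56 [0.66  0.023 0.085]
sealing_key 0.6 [ 0.544 -0.151  0.02 ]
```

```bash
python3 -m crank '[{"delta_rot":[0,0,5],"xyz":[0.03,-0.018,0],"fingers":1},{"delta_rot":[0,0,10],"xyz":[0.07,-0.041,0],"fingers":1},{"delta_rot":[0,0,15],"xyz":[0.11,-0.065,0],"fingers":1},{"delta_rot":[0,0,20],"xyz":[0.15,-0.089,0],"fingers":1},{"delta_rot":[0,0,25],"xyz":[0.19,-0.112,0],"fingers":1},{"delta_rot":[0,0,30],"xyz":[0.23,-0.136,0],"fingers":1},{"delta_rot":[0,0,35],"xyz":[0.27,-0.16,0],"fingers":1},{"delta_rot":[0,0,38.3],"xyz":[0.31,-0.183,0],"fingers":1},{"delta_rot":[0,0,38.3],"xyz":[0.35,-0.206,0],"fingers":1},{"delta_rot":[0,0,38.3],"xyz":[0.35,-0.206,0],"fingers":1}]' 20
```

```text
t: 2.0
eef_pos: [0.4953, -0.3127, 0.2315]
tool_rot: [-0.002, 0.988, -0.152, 0.001]
contact_force: [0.3, 0.2, -0.3]
gripper_width: 0.004
grasp_force: 0.0
```

```bash
python3 -m crank '[{"delta_rot":[0,0,0],"xyz":[0.014,-0.035,0],"fingers":1},{"delta_rot":[0,0,0],"xyz":[0.03,-0.078,0.01],"fingers":1},{"delta_rot":[0,0,0],"xyz":[0.046,-0.121,0.03],"fingers":1},{"delta_rot":[0,0,0],"xyz":[0.062,-0.164,0.05],"fingers":1},{"delta_rot":[0,0,0],"xyz":[0.078,-0.207,0.07],"fingers":1},{"delta_rot":[0,0,0],"xyz":[0.094,-0.247,0.09],"fingers":1},{"delta_rot":[0,0,0],"xyz":[0.104,-0.272,0.11],"fingers":1},{"delta_rot":[0,0,0],"xyz":[0.108,-0.282,0.12],"fingers":1},{"delta_rot":[0,0,0],"xyz":[0.108,-0.282,0.12],"fingers":1},{"delta_rot":[0,0,0],"xyz":[0.108,-0.282,0.12],"fingers":1}]'
python3 - <<'E'
from h import *
for n in ("wrist","top"):
    c=viewer.read_camera(n); save(c,n+"2.png")
    r=search_frame(n,"red_spot")
    for k in r[:2]: print(n,k["score"],k["pixel"],onz(c,k["pixel"],.05,n=="wrist"))
o=telemetry.get_obs(); print(o["eef_pos"],o["tool_rot"],o["contact_force"])
a=cv2.imread("pics/top2.png")[140:310,260:450]
cv2.imwrite("pics/t2c.png",cv2.resize(a,(665,595),interpolation=3))
E
```

```text
t: 3.0
eef_pos: [0.68, -0.0882, 0.1117]
tool_rot: [0.001, 0.987, -0.159, -0.0]
contact_force: [0.5, -0.2, 0.4]
gripper_width: 0.006
grasp_force: 0.0
wrist 0.65 [315.1, 267.2] [ 0.6805548  -0.08403887  0.05      ]
wrist 0.36 [606.5, 425.8] [ 0.42295786 -0.30457265  0.05      ]
top 0.56 [348.2, 236.5] [ 0.5369318  -0.04133792  0.05      ]
[ 0.68052759 -0.08822981  0.11268104] [ 3.64586003e-04  9.87203790e-01 -1.59460724e-01  9.06598994e-04] [-0.76590796 -0.26460403 -0.06595175]
```

View pics/wrist2.png

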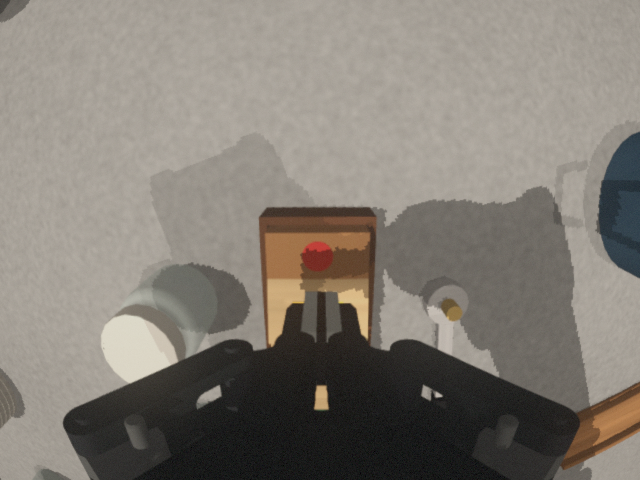

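The wrist view shows the red spot at (318,257) just ahead of the shut fingertips. The box is aligned and centred at column 318. I'll back up slightly and feel down onto the pad.

```bash
python3 -m crank '[{"delta_rot":[0,0,0],"xyz":[0.004,0,0.015],"fingers":1},{"delta_rot":[0,0,0],"xyz":[0.004,0,0.035],"fingers":1},{"delta_rot":[0,0,0],"xyz":[0.004,0,0.048],"fingers":1},{"delta_rot":[0,0,0],"xyz":[0.004,0,0.055],"fingers":1},{"delta_rot":[0,0,0],"xyz":[0.004,0,0.058],"fingers":1},{"delta_rot":[0,0,0],"xyz":[0.004,0,0.06],"fingers":1},{"delta_rot":[0,0,0],"xyz":[0.004,0,0.061],"fingers":1},{"delta_rot":[0,0,0],"xyz":[0.004,0,0.061],"fingers":1}]'
```

```text
t: 4.0
eef_pos: [0.6847, -0.0873, 0.0508]
tool_rot: [-0.0, 0.987, -0.158, 0.0]
contact_force: [0.8, -0.3, -0.5]
gripper_width: 0.001
grasp_force: 0.0
```

```bash
python3 -m crank '[{"delta_rot":[0,0,0],"xyz":[0,0,0.001],"fingers":1},{"delta_rot":[0,0,0],"xyz":[0,0,0.0015],"fingers":1},{"delta_rot":[0,0,0],"xyz":[0,0,0.002],"fingers":1},{"delta_rot":[0,0,0],"xyz":[0,0,0.002],"fingers":1}]'
```

```text
t: 4.4
eef_pos: [0.6849, -0.0873, 0.0489]
tool_rot: [-0.0, 0.987, -0.158, 0.001]
contact_force: [-0.0, 0.2, 3.9]
gripper_width: 0.0
grasp_force: 2.0
```

```bash
python3 -m crank '[{"delta_rot":[0,0,0],"xyz":[-0.003,0,0],"fingers":1},{"delta_rot":[0,0,0],"xyz":[-0.007,0,0],"fingers":1},{"delta_rot":[0,0,0],"xyz":[-0.012,0,0],"fingers":1},{"delta_rot":[0,0,0],"xyz":[-0.017,0,0],"fingers":1},{"delta_rot":[0,0,0],"xyz":[-0.022,0,0],"fingers":1},{"delta_rot":[0,0,0],"xyz":[-0.027,0,0],"fingers":1},{"delta_rot":[0,0,0],"xyz":[-0.032,0,0],"fingers":1}]'
```

```text
t: 5.1
eef_pos: [0.6537, -0.0771, 0.0484]
tool_rot: [0.0, 0.987, -0.158, 0.0]
contact_force: [3.3, -0.4, 5.6]
gripper_width: 0.001
grasp_force: 2.3
```

```bash
python3 -m crank '[{"delta_rot":[0,0,0],"xyz":[-0.005,0,-0.0003],"fingers":1},{"delta_rot":[0,0,0],"xyz":[-0.01,0,-0.0003],"fingers":1},{"delta_rot":[0,0,0],"xyz":[-0.015,0,-0.0003],"fingers":1},{"delta_rot":[0,0,0],"xyz":[-0.02,0,-0.0003],"fingers":1},{"delta_rot":[0,0,0],"xyz":[-0.025,0,-0.0003],"fingers":1}]'
python3 - <<'E'
from h import *
c=viewer.read_camera("scene"); save(c,"scene3.png")
c2=viewer.read_camera("wrist")
a=cv2.resize(c["img"][140:340,180:420],(480,400),interpolation=3); b=c2["img"][150:400,220:420]; b=cv2.resize(b,(320,400))
cv2.imwrite("pics/m3.png",np.hstack([a,b])[:,:,::-1])
E
```

```text
t: 5.6
eef_pos: [0.6302, -0.0695, 0.0488]
tool_rot: [0.0, 0.987, -0.158, 0.0]
contact_force: [2.5, -1.7, 4.5]
gripper_width: -0.001
grasp_force: 2.1
```

View pics/m3.png

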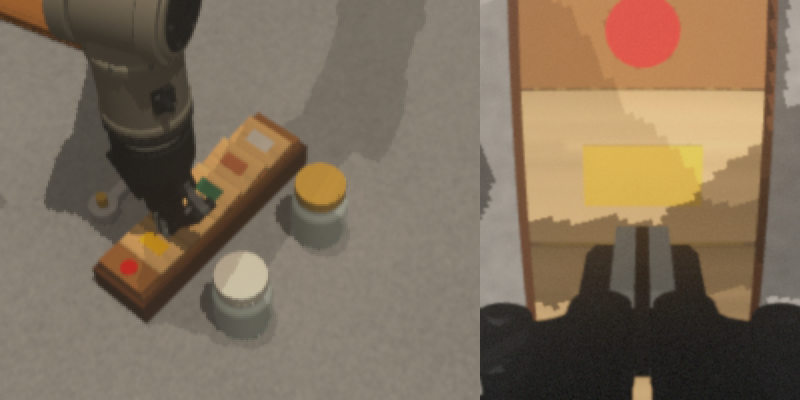

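Lid 1 lies flush (yellow patch square-on, hinge line flat). The box corner is still at its old place, about (95,268) in the crop, so I continue.

```bash
python3 -m crank '[{"delta_rot":[0,0,0],"xyz":[-0.005,0,0],"fingers":1},{"delta_rot":[0,0,0],"xyz":[-0.01,0,0],"fingers":1},{"delta_rot":[0,0,0],"xyz":[-0.015,0,0],"fingers":1},{"delta_rot":[0,0,0],"xyz":[-0.02,0,0],"fingers":1},{"delta_rot":[0,0,0],"xyz":[-0.025,0,0],"fingers":1},{"delta_rot":[0,0,0],"xyz":[-0.03,0,0],"fingers":1},{"delta_rot":[0,0,0],"xyz":[-0.035,0,0],"fingers":1},{"delta_rot":[0,0,0],"xyz":[-0.04,0,0],"fingers":1},{"delta_rot":[0,0,0],"xyz":[-0.045,0,0],"fingers":1},{"delta_rot":[0,0,0],"xyz":[-0.05,0,0],"fingers":1}]'
```

```text
t: 6.7
eef_pos: [0.5821, -0.0537, 0.0485]
tool_rot: [0.0, 0.987, -0.158, -0.0]
contact_force: [3.4, -0.9, 4.2]
gripper_width: 0.002
grasp_force: 2.2
```

```bash
python3 -m crank '[{"delta_rot":[0,0,0],"xyz":[-0.005,0,0],"fingers":1},{"delta_rot":[0,0,0],"xyz":[-0.01,0,0],"fingers":1},{"delta_rot":[0,0,0],"xyz":[-0.015,0,0],"fingers":1},{"delta_rot":[0,0,0],"xyz":[-0.02,0,0],"fingers":1},{"delta_rot":[0,0,0],"xyz":[-0.025,0,0],"fingers":1},{"delta_rot":[0,0,0],"xyz":[-0.03,0,0],"fingers":1},{"delta_rot":[0,0,0],"xyz":[-0.035,0,0],"fingers":1},{"delta_rot":[0,0,0],"xyz":[-0.04,0,0],"fingers":1}]'
python3 - <<'E'
from h import *
c=viewer.read_camera("scene")
c2=viewer.read_camera("wrist")
a=cv2.resize(c["img"][140:340,180:420],(480,400),interpolation=3); b=c2["img"][0:400,220:420]; b=cv2.resize(b,(200,400))
cv2.imwrite("pics/m4.png",np.hstack([a,b])[:,:,::-1])
E
```

```text
t: 7.5
eef_pos: [0.5441, -0.0412, 0.0485]
tool_rot: [0.0, 0.987, -0.158, -0.0]
contact_force: [2.9, -1.4, 4.9]
gripper_width: 0.001
grasp_force: 2.2
```

View pics/m4.png

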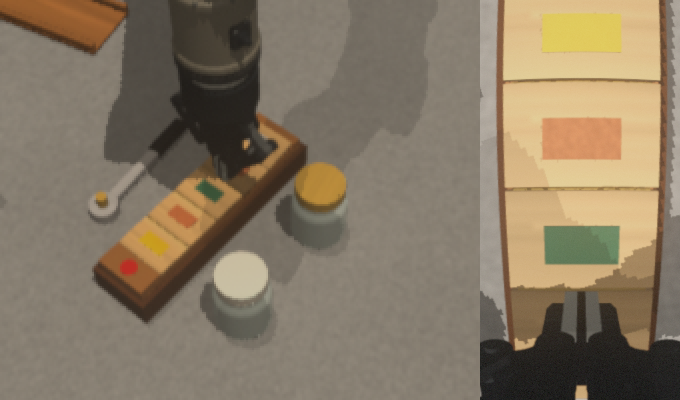

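Lids 1–3 lie flush in both views and the box is still in place. Two more lids to go, about 76 mm.

```bash
python3 -m crank '[{"delta_rot":[0,0,0],"xyz":[-0.005,0,0],"fingers":1},{"delta_rot":[0,0,0],"xyz":[-0.01,0,0],"fingers":1},{"delta_rot":[0,0,0],"xyz":[-0.015,0,0],"fingers":1},{"delta_rot":[0,0,0],"xyz":[-0.02,0,0],"fingers":1},{"delta_rot":[0,0,0],"xyz":[-0.025,0,0],"fingers":1},{"delta_rot":[0,0,0],"xyz":[-0.03,0,0],"fingers":1},{"delta_rot":[0,0,0],"xyz":[-0.035,0,0],"fingers":1},{"delta_rot":[0,0,0],"xyz":[-0.04,0,0],"fingers":1}]'
```

```text
t: 8.4
eef_pos: [0.5061, -0.0287, 0.0486]
tool_rot: [0.0, 0.987, -0.158, -0.0]
contact_force: [2.9, -0.7, 3.6]
gripper_width: 0.0
grasp_force: 2.2
```

```bash
python3 -m crank '[{"delta_rot":[0,0,0],"xyz":[-0.005,0,0],"fingers":1},{"delta_rot":[0,0,0],"xyz":[-0.01,0,0],"fingers":1},{"delta_rot":[0,0,0],"xyz":[-0.015,0,0],"fingers":1},{"delta_rot":[0,0,0],"xyz":[-0.02,0,0],"fingers":1},{"delta_rot":[0,0,0],"xyz":[-0.025,0,0],"fingers":1},{"delta_rot":[0,0,0],"xyz":[-0.03,0,0],"fingers":1},{"delta_rot":[0,0,0],"xyz":[-0.034,0,0],"fingers":1},{"delta_rot":[0,0,0],"xyz":[-0.036,0,0],"fingers":1},{"delta_rot":[0,0,0],"xyz":[-0.036,0,0],"fingers":1}]'
python3 - <<'E'
from h import *
c=viewer.read_camera("scene")
c2=viewer.read_camera("wrist")
a=cv2.resize(c["img"][140:340,180:420],(480,400),interpolation=3); b=c2["img"][80:480,200:440]; b=cv2.resize(b,(240,400))
cv2.imwrite("pics/m5.png",np.hstack([a,b])[:,:,::-1])
E
```

```text
t: 9.3
eef_pos: [0.4719, -0.0175, 0.0485]
tool_rot: [0.0, 0.987, -0.158, -0.0]
contact_force: [1.4, -1.0, 3.9]
gripper_width: -0.002
grasp_force: 2.2
```

View pics/m5.png

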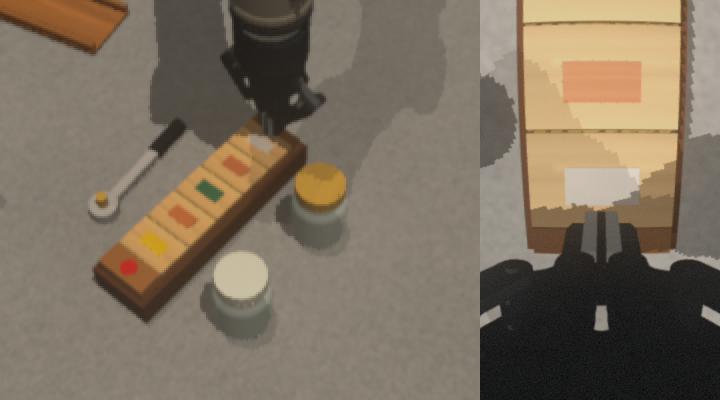

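All five lids lie flush, with the fingertips at lid 5's free edge and the strip. I'll lift straight up and check.

```bash
python3 -m crank '[{"delta_rot":[0,0,0],"xyz":[0,0,-0.003],"fingers":1},{"delta_rot":[0,0,0],"xyz":[0,0,-0.01],"fingers":1},{"delta_rot":[0,0,0],"xyz":[0,0,-0.03],"fingers":1},{"delta_rot":[0,0,0],"xyz":[0,0,-0.06],"fingers":1},{"delta_rot":[0,0,0],"xyz":[0,0,-0.1],"fingers":1},{"delta_rot":[0,0,0],"xyz":[0,0,-0.13],"fingers":1},{"delta_rot":[0,0,0],"xyz":[0,0,-0.15],"fingers":1},{"delta_rot":[0,0,0],"xyz":[0,0,-0.15],"fingers":1}]'
python3 - <<'E'
from h import *
c=viewer.read_camera("scene")
c2=viewer.read_camera("wrist")
a=cv2.resize(c["img"][140:340,180:420],(480,400),interpolation=3); b=c2["img"][80:480,200:440]
cv2.imwrite("pics/m6.png",np.hstack([a,b])[:,:,::-1])
E
```

```text
t: 10.2
eef_pos: [0.4735, -0.0176, 0.2013]
tool_rot: [-0.0, 0.987, -0.158, 0.002]
contact_force: [-0.1, 0.1, -1.0]
gripper_width: 0.002
grasp_force: 0.0
```

View pics/m6.png

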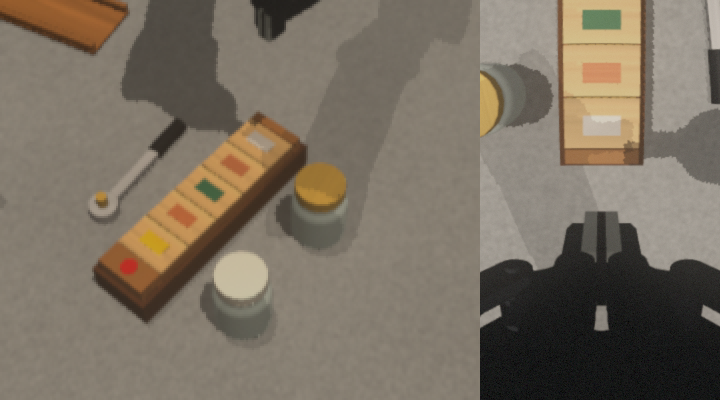

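All five lids are flat, and the box, jars and key are where they were. Handing in.

```bash
python3 -c "from station import job; print(job.hand_in())"
```

```text
the job is handed in; nothing more can be done
None
```

All five lids were pressed shut in one stroke starting from the red spot, the final pictures show the box, jars and sealing key where they were, and the job is handed in.

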